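Fit a diffuser glass into its cell and screw the retaining ring down

ROBOT

A 6-joint arm with a two-finger parallel gripper is mounted at the origin on the work surface; the furniture and walls round the work are solid. World frame = base frame: x ahead of the robot, y to its left, z up, the work surface at z = 0. Lengths are in m, angles in degrees, forces in N, time in s.
With the tool pointing down it reaches from about 0.35 to 0.975 m from the base axis. Payload 7.1 kg.
Tool frame: the origin (TCP) lies between the finger pads; the fingertips stand 19 mm ahead of it and the grasp point (between the pads) is the TCP; z points along the fingers, y is the line along which they close (so a half turn about z gives the same grasp; the last joint's range is limited). The gripper opens to 88 mm and grips with 3 to 60 N. Pads are 20 mm wide; open, the fingers measure 115 mm over their backs; the gripper's body (75 mm by 178 mm) begins 61 mm behind the grasp point.
Start: joints at [-66.234, 24.242, 93.386, -0, 62.372, -1.089], TCP at [0.263, -0.567, 0.215] pointing down, gripper open.
Joint ranges: [-172.04, 172.04], [-51.8, 120.97], [4.93, 147.93], [-75.15, 255.16], [6.16, 154.13], [-145.62, 145.62]. Speed limits (degrees/s): [136.94, 136.94, 172.46, 180, 180, 180].

INTERFACE

Orientations are given as [roll, pitch, yaw] about the fixed x, y, z axes, in that order (R = Rz(yaw) Ry(pitch) Rx(roll)).
In Python, from station import readout, imaging, job_done gives the robot as it stands.
- The arm moves only by the tool carry_out, never from a script. Its argument "moves" is a list of rows, each an object of numbers: "dx", "dy", "dz": the shift along the tool's x, y, z in m; "spin": the turn about the tool's z in degrees; "fingers": the gripper command: -1 is shut, 1 is fully open, values between are in proportion. A call has 1 to 5 rows; each row is the pose to reach, as a shift and turn from the pose commanded when the call began, along the tool's axes at that moment; what a row does not reach only later rows make up. A row lasts 1/10 s, in which the tool goes at most 50 mm and 8.59 degrees, less where a joint would pass 70% of its speed; a pose out of reach is approached as far as the arm can. A call with a gripper value outside its range is refused whole. The fingers move at their own pace and stop on an object; the grip force is fixed at half the most. Time passes only in rows, so rows that repeat a pose let the fingers close. It gives the time, the measured TCP pose, the force, the opening and the grip force at its end, in the units of the state.
- readout.get_obs(): the state, without advancing time (a new reading comes with each control period).
- imaging.camera(name): name is "scene" or "top" or "wrist"; returns the picture (420x560x3 uint8, red, green, blue); there is no depth.
- imaging.camera_params(name): a dict with "fx", "fy", "cx", "cy" (pixels), "distortion" ([k1, k2, p1, p2, k3] as OpenCV has them; the pictures are not rectified), "world_from_camera" (4x4, takes a point from camera to world coordinates). Camera axes: x right, y down, z forward; pixel columns grow to the right and rows downward; lengths in m; the calibration is good to about 2 mm. A picture is of the moment at which its call begins: read the wrist's pose just before it. camera_params takes no time and is no camera call; for the wrist camera it gives the pose at the moment of the call.
- job_done(): hands the job in; it is judged then, once.
The state is a dict: "time": time; "joints": joint angles; "qvel": joint speeds; "joint_torque": joint torques, N m; "position": TCP position; "eef_rot": TCP orientation; "contact_force": force on the tool from outside, world axes, zero at the start; "moment": the same for the moment, N m; "width": opening from 0.0 (shut) to 1.0 (fully open); "grip_force": force on a finger pad.
Only numpy, scipy, OpenCV 4.12 (cv2) and the standard library are available. Lean on these libraries where they do the work, as an engineer would, in place of code of your own. Each camera call takes 0.05 s, during which the arm holds its last target. There are 200 camera calls.

TASK

Drop the round diffuser glass into the bore of the dark cell so that it lies flat on its seat. Then set the metal retaining ring on top, with its two ears clear of the two hooks on the rim, and screw it clockwise (seen from above) until its ears are home under the hooks and it sits snug on the glass; let go and leave everything there.

Things in the scene. Friction and masses are not known exactly. Their poses are not given: they have to be found in the camera images.
- cell: Fixed lens cell: aluminium plate 100x100 mm on feet, its top 12 mm up; dark grey round body 88 mm wide. Origin: centre of underside, on the bench, z up. Flat rim 30 mm up. Bore on the z axis 54 mm wide, top 7 mm flared to 62 mm; flat seat 12 mm up. On the rim stand two hooks (tops 43.5 mm up), by its +x and -x axes; a steel track covers the rest of the rim, also at +y and -y, its top 34 mm up.
- cell_rim (a point): Centre of the cell's rim, 30 mm above its origin, axes as the cell's. Rim angles from +x, repeated from -x, degrees counter-clockwise from above: stop post -29 to -13; lip over the rim -13 to 14, underside 9 mm above the rim at the post, 11 at its open end; plain rim to 18; track rising to 4 mm at 60, level to 151. All 33 to 44 mm from the axis.
- glass: Loose opal diffuser glass: plain whitish disc, diameter 50 mm, 12 mm thick, 60 g, lying flat on the bench. Origin: centre of its underside, z up. On the seat its origin is 12 mm above the cell's; it drops in freely when let go centred with its underside level with the rim.
- retaining_ring: Loose aluminium ring 44 mm high, hole 36, standing on its 48 mm skirt. Origin: underside centre, z up. Ears at +x, -x, 42 mm out, 7-12 mm up. Grip flats at +y, -y, 48 across, 26 wide, 14-44 mm up; fingertips 26 mm up clear the hooks. Set on the cell turned 50-130 deg counter-clockwise (70 best), origin 27 mm above the cell's; clockwise it sinks to 24. Home: x axes parallel; stops 3-5 deg past.
Mind the look-alikes: they are no part of the job. There is more than one size of the glass; the job needs the smaller.

How it is judged:
By the outcome, as a careful person would: the job done as asked, in the order asked, and still so for the second after the job is handed in, with the robot touching nothing.
It also fails if it takes over 51 s, if anything falls off the work surface, if the arm or the gripper's body presses on something with over 40 N, if the wrist force passes 120 N, or if a joint passes its speed limit or range.

## Working session

There is one attempt and no reset: what is moved stays moved. The work goes in short steps, Python scripts to look and compute and a tool call to move; the robot and the scene stay as the last step left them, time stands still between calls to the robot, and variables do not carry over. Pictures are saved under pics/ and viewed, at most 10 in all, crops included, and the job is handed in when it is done.

Besides the shell and the picture viewer there is one more tool, called after "Emit:" by a JSON object that holds its "fn" and its "kwargs", one argument or row to a line. carry_out: Moves the arm, as the interface text tells. Its arguments: {"type":"object","properties":{"moves":{"type":"array"}},"required":["moves"]}

```bash
mkdir -p pics; cat > h.py <<'E'
import numpy as np, cv2
from station import readout, imaging, job_done
def snap(n,f):
    p=imaging.camera_params(n); im=imaging.camera(n); cv2.imwrite(f,im[:,:,::-1]); return im,p
def ray(p,uv):
    K=np.array([[p['fx'],0,p['cx']],[0,p['fy'],p['cy']],[0,0,1.]])
    q=cv2.undistortPoints(np.array(uv,float).reshape(-1,1,2),K,np.array(p['distortion'],float)).reshape(-1,2)
    T=np.array(p['world_from_camera']); d=np.c_[q,np.ones(len(q))]@T[:3,:3].T
    return T[:3,3],d
def onz(p,uv,z):
    o,d=ray(p,uv); return o+d*((z-o[2])/d[:,2:])
def proj(p,X):
    K=np.array([[p['fx'],0,p['cx']],[0,p['fy'],p['cy']],[0,0,1.]])
    T=np.linalg.inv(np.array(p['world_from_camera']))
    return cv2.projectPoints(np.array(X,float).reshape(-1,1,3),cv2.Rodrigues(T[:3,:3])[0],T[:3,3],K,np.array(p['distortion'],float))[0].reshape(-1,2)
E
python3 - <<'E'
from h import *
a,p=snap('top','pics/top.png'); b,q=snap('scene','pics/scene.png')
for x in(p,q): print(x['fx'],np.round(x['world_from_camera'],3).tolist())
print(readout.get_obs())
E
```

```text
401.2102997850701 [[0.014, -0.996, 0.089, 0.347], [-1.0, -0.015, -0.005, -0.068], [0.006, -0.089, -0.996, 1.012], [0.0, 0.0, 0.0, 1.0]]
421.66730368690344 [[0.423, -0.425, 0.8, -0.438], [-0.906, -0.187, 0.379, -0.472], [-0.012, -0.885, -0.464, 0.581], [0.0, 0.0, 0.0, 1.0]]
{'time': 0.1, 'joints': array([-6.62357317e+01,  2.42789610e+01,  9.34260465e+01,  2.00340981e-03,
        6.23722402e+01, -1.08709049e+00]), 'qvel': array([ 0.02196861, -0.18228352, -0.00981707, -0.04229109,  0.10291255,
       -0.15596155]), 'joint_torque': array([ 8.76055510e-04, -5.45609879e+01, -2.74324697e+01,  6.46487321e-02,
        1.88500376e-02,  6.42945665e-06]), 'position': array([ 0.2625111 , -0.56664431,  0.21479824]), 'eef_rot': array([-1.79922800e+02, -3.23896239e-03,  2.48504264e+01]), 'contact_force': array([-0.04837815, -1.06093165,  0.39882672]), 'moment': array([-0.01614435, -0.0425269 , -0.02002986]), 'grip_force': 0.0, 'width': 1.0016332761891937}
```

View pics/top.png

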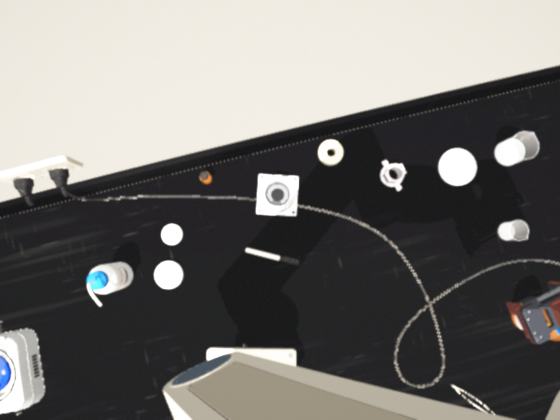

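View pics/scene.png

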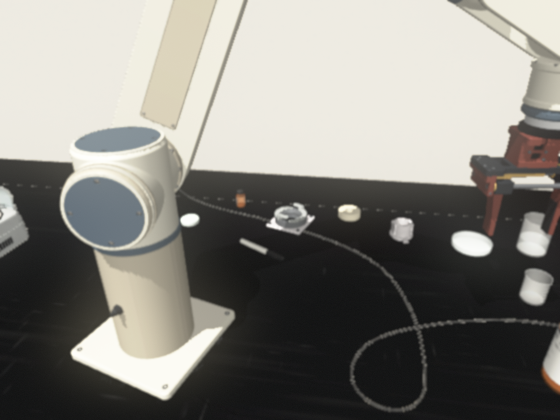

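Candidates:
- **Glass:** white disc (172,234), about 22 px; bigger disc (168,275), about 30 px; large plate (457,167), about 40 px. I choose the smallest, (172,234).
- **Ring:** the eared part at (393,175). The cream roll at (330,152) and the cups at (512,150) and (514,231) are look-alikes.
- **Cell:** (277,195).

In the scene view the ring is at (402,230), the cell at (291,218) and the small disc at (190,220).

```bash
python3 - <<'E'
from h import *
im=cv2.imread('pics/top.png'); p=imaging.camera_params('top')
g=cv2.cvtColor(im,cv2.COLOR_BGR2GRAY); m=(g>120).astype(np.uint8)
n,l,s,c=cv2.connectedComponentsWithStats(m)
for name,uv,z in(('g1',(172,234),.012),('g2',(168,275),.012),('ring',(393,165),.03),('plate',(262,180),.012),('dish',(457,167),.01)):
    k=l[uv[1],uv[0]]; 
    if k==0: print(name,'bg');continue
    ct=max(cv2.findContours((l==k).astype(np.uint8),0,2)[0],key=cv2.contourArea)
    W=onz(p,ct.reshape(-1,2),z)[:,:2].astype(np.float32)
    print(name,c[k].round(1),'ctr',onz(p,c[k],z)[0].round(4),'diam',2*np.sqrt(cv2.contourArea(W)/np.pi),cv2.minAreaRect(W))
a=cv2.resize(im[215:295,140:205],None,fx=6,fy=6,interpolation=2)
b=cv2.resize(im[135:215,250:310],None,fx=6,fy=6,interpolation=2)[:480]
cc=cv2.resize(im[140:220,360:425],None,fx=6,fy=6,interpolation=2)
o=np.hstack([a,b,cc]); o=cv2.resize(o,(800,int(o.shape[0]*800/o.shape[1]))); cv2.imwrite('pics/crop.png',o)
E
```

```text
g1 [171.4 234.1] ctr [0.3865 0.2041 0.012 ] diam 0.054399617672840454 ((0.3866989016532898, 0.20384715497493744), (0.055240560322999954, 0.05281992256641388), 2.028477907180786)
g2 [168.1 274.5] ctr [0.2861 0.2087 0.012 ] diam 0.07212717443702403 ((0.28614339232444763, 0.20893500745296478), (0.07266441732645035, 0.07128690928220749), 46.75962829589844)
ring [392.3 174.2] ctr [ 0.5432 -0.3454  0.03  ] diam 0.0658286939603474 ((0.5409056544303894, -0.34436988830566406), (0.066983163356781, 0.07179499417543411), 77.6610107421875)
plate [276.7 194.6] ctr [ 0.4897 -0.0576  0.012 ] diam 0.11626037886986085 ((0.4903517961502075, -0.05768891051411629), (0.10860336571931839, 0.10653609037399292), 88.63642120361328)
dish [457.  166.6] ctr [ 0.5701 -0.5194  0.01  ] diam 0.09983648432105517 ((0.5706524848937988, -0.5196163058280945), (0.09672892838716507, 0.10100658237934113), 1.0708537101745605)
```

View pics/crop.png

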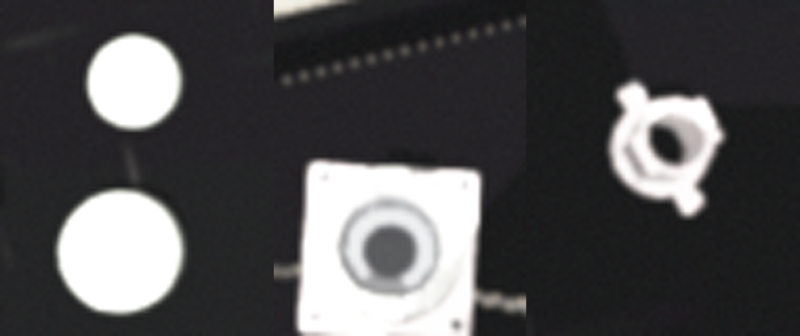

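Emit:
{"fn": "carry_out", "kwargs": {
  "moves": [
    {"dx": 0.171, "dy": -0.13},
    {"dx": 0.171, "dy": -0.13},
    {"dx": 0.171, "dy": -0.13},
    {"dx": 0.171, "dy": -0.13},
    {"dx": 0.171, "dy": -0.13}
  ]
}}

```text
$.moves[0]: bad value
```

Emit:
{"fn": "carry_out", "kwargs": {
  "moves": [
    {"dx": 0.129, "dy": -0.161},
    {"dx": 0.129, "dy": -0.161},
    {"dx": 0.129, "dy": -0.161},
    {"dx": 0.129, "dy": -0.161},
    {"dx": 0.129, "dy": -0.161}
  ]
}}

```text
$.moves[0]: bad value
```

Emit:
{"fn": "carry_out", "kwargs": {
  "moves": [
    {"dx": 0.105, "dy": -0.084},
    {"dx": 0.105, "dy": -0.084},
    {"dx": 0.105, "dy": -0.084},
    {"dx": 0.105, "dy": -0.084}
  ]
}}

```text
$.moves[0]: bad value
```

```bash
python3 - <<'E'
from h import *
o=readout.get_obs(); print(o['position'],o['eef_rot'],o['time'])
im,p=snap('wrist','pics/w1.png'); print(p['fx'],np.round(p['world_from_camera'],3).tolist())
print(proj(p,[[.49,-.058,.03]]))
np.save('w1.npy',p)
E
```

```text
[ 0.2625111  -0.56664431  0.21479824] [-1.79922800e+02 -3.23896239e-03  2.48504264e+01] 0.1
346.3411067888379 [[0.421, -0.866, -0.272, 0.337], [-0.907, -0.402, -0.124, -0.533], [-0.001, 0.299, -0.954, 0.384], [0.0, 0.0, 0.0, 1.0]]
[[ -12.45342161 -124.50119665]]
```

View pics/w1.png

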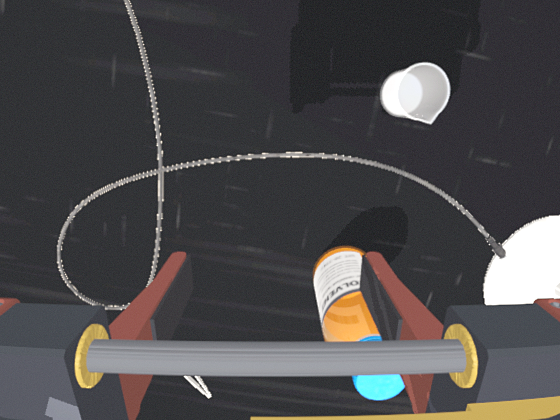

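The picture shows only the bench under the start pose: a bottle at (350,300) and a cup at (415,93). The rows need every key, so I'll send all of them.

Emit:
{"fn": "carry_out", "kwargs": {
  "moves": [
    {"dx": 0.171, "dy": -0.13, "dz": 0, "spin": 0, "fingers": 1},
    {"dx": 0.171, "dy": -0.13, "dz": 0, "spin": 0, "fingers": 1},
    {"dx": 0.171, "dy": -0.13, "dz": 0, "spin": 0, "fingers": 1},
    {"dx": 0.171, "dy": -0.13, "dz": 0, "spin": 0, "fingers": 1},
    {"dx": 0.171, "dy": -0.13, "dz": 0, "spin": 0, "fingers": 1}
  ]
}}

```text
time: 0.65
position: [0.3641, -0.3735, 0.2152]
eef_rot: [-179.9, -0.0, 25.0]
contact_force: [-0.3, -0.9, -0.2]
width: 1.0
grip_force: 0.0
```

Emit:
{"fn": "carry_out", "kwargs": {
  "moves": [
    {"dx": 0.129, "dy": -0.161, "dz": 0, "spin": 0, "fingers": 1},
    {"dx": 0.129, "dy": -0.161, "dz": 0, "spin": 0, "fingers": 1},
    {"dx": 0.129, "dy": -0.161, "dz": 0, "spin": 0, "fingers": 1},
    {"dx": 0.129, "dy": -0.161, "dz": 0, "spin": 0, "fingers": 1},
    {"dx": 0.129, "dy": -0.161, "dz": 0, "spin": 0, "fingers": 1}
  ]
}}

```text
time: 1.15
position: [0.413, -0.1734, 0.2154]
eef_rot: [-179.9, -0.0, 25.1]
contact_force: [-0.4, 0.2, 0.2]
width: 0.999
grip_force: 0.0
```

Emit:
{"fn": "carry_out", "kwargs": {
  "moves": [
    {"dx": 0.064, "dy": -0.088, "dz": 0, "spin": 0, "fingers": 1},
    {"dx": 0.064, "dy": -0.088, "dz": 0, "spin": 0, "fingers": 1},
    {"dx": 0.064, "dy": -0.088, "dz": 0, "spin": 0, "fingers": 1},
    {"dx": 0.064, "dy": -0.088, "dz": 0, "spin": 0, "fingers": 1}
  ]
}}

```text
time: 1.55
position: [0.4341, -0.0698, 0.2155]
eef_rot: [180.0, 0.0, 25.0]
contact_force: [0.3, -0.2, 0.2]
width: 1.0
grip_force: 0.0
```

```bash
python3 - <<'E'
from h import *
o=readout.get_obs(); print(o['position'],o['eef_rot'],o['time'])
im,p=snap('wrist','pics/w2.png')
print(proj(p,[[.49,-.058,.03]]))
np.save('w2.npy',p)
E
```

```text
[ 0.43412993 -0.06983416  0.21550736] [1.79972994e+02 4.22893139e-03 2.50200503e+01] 1.55
[[288.09151107 132.62429419]]
```

View pics/w2.png

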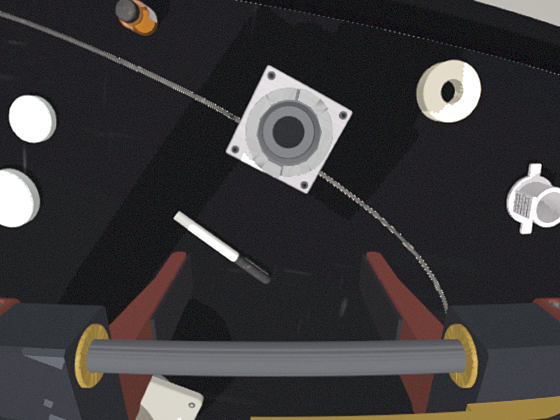

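The cell is at (289,130), with the bore and hook/track marks clear. The ring is at (537,200), the cream roll at (448,92), and the discs at (32,119) and (14,198). I'll crop the cell.

```bash
python3 - <<'E'
from h import *
im=cv2.imread('pics/w2.png'); p=np.load('w2.npy',allow_pickle=True).item()
g=cv2.cvtColor(im,cv2.COLOR_BGR2GRAY)
# plate corner screws & plate outline
m=(g>95).astype(np.uint8); m[:55]=0;m[200:]=0;m[:,:215]=0;m[:,365:]=0
ct=max(cv2.findContours(m,0,2)[0],key=cv2.contourArea)
W=onz(p,ct.reshape(-1,2),.012)[:,:2].astype(np.float32); print('plate',cv2.minAreaRect(W))
# polar unwrap about axis at rim height
C=np.array([.4900,-.058])
# bore opening: dark region
for lo,hi,z,n in((0,75,.012,'hole'),(0,135,.03,'flare')):
    d=((g<hi)).astype(np.uint8); d=cv2.morphologyEx(d,cv2.MORPH_OPEN,np.ones((3,3)))
    k,l,s,c=cv2.connectedComponentsWithStats(d); i=l[130,289]
    mm=(l==i).astype(np.uint8); cc=max(cv2.findContours(mm,0,2)[0],key=cv2.contourArea)
    Q=onz(p,cc.reshape(-1,2),z)[:,:2].astype(np.float32)
    print(n,s[i],cv2.fitEllipse(Q))
cv2.imwrite('pics/c2.png',cv2.resize(im[60:200,220:360],None,fx=4.25,fy=4.25,interpolation=2))
E
```

```text
plate ((0.48877784609794617, -0.08220953494310379), (0.1625250279903412, 0.1008165255188942), 87.71907043457031)
hole [273 116  31  32 774] ((0.4897986948490143, -0.0587780624628067), (0.0319807343184948, 0.03199081867933273), 135.869873046875)
flare [272 115  33  35 911] ((0.4905431866645813, -0.05772486701607704), (0.03293180465698242, 0.03346114233136177), 116.2883529663086)
```

View pics/c2.png

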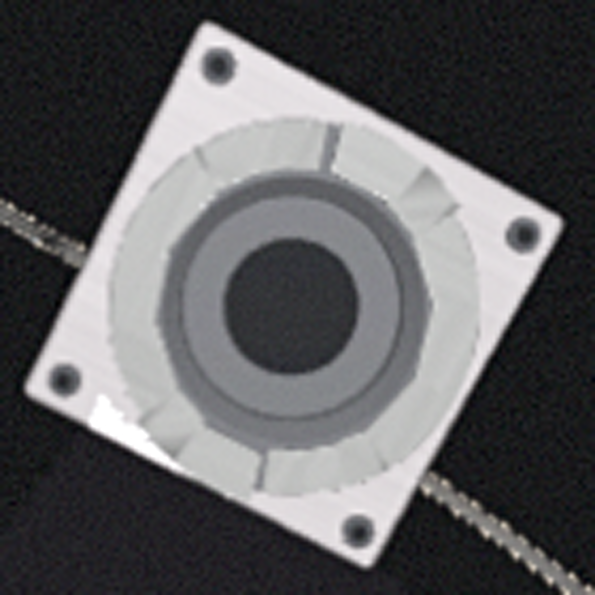

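The hook pair lies on world ±x. The gap marks are at crop (333,148) and (262,470), and the post is at (430,190). So the cell yaw is a few degrees below 0. The screws are at (218,66), (523,234), (358,531) and (64,380).

```bash
python3 - <<'E'
from h import *
im=cv2.imread('pics/w2.png'); p=np.load('w2.npy',allow_pickle=True).item()
S=np.array([(218,66),(523,234),(358,531),(64,380)])/4.25+[220,60]-.4
W=onz(p,S,.012)[:,:2]; print('cell',W.mean(0),np.linalg.norm(W-W.mean(0),axis=1))
e=[np.degrees(np.arctan2(*(W[(i+1)%4]-W[i])[::-1])) for i in range(4)]; print(e)
g=cv2.cvtColor(im,cv2.COLOR_BGR2GRAY); k,l,s,c=cv2.connectedComponentsWithStats((g>120).astype(np.uint8))
i=l[119,32]; ct=max(cv2.findContours((l==i).astype(np.uint8),0,2)[0],key=cv2.contourArea)
Q=onz(p,ct.reshape(-1,2),.012)[:,:2].astype(np.float32); print('glass',s[i],cv2.fitEllipse(Q))
E
```

```text
cell [ 0.48977846 -0.05875376] [0.0595481  0.05964157 0.05956115 0.05964858]
[np.float64(-92.41146425471499), np.float64(177.50831259789445), np.float64(87.58270983319456), np.float64(-2.5109693568310596)]
glass [   9   95   47   48 1797] ((0.3881183862686157, 0.20173634588718414), (0.05075261369347572, 0.05594421178102493), 27.906211853027344)
```

Emit:
{"fn": "carry_out", "kwargs": {
  "moves": [
    {"dx": 0.066, "dy": -0.238, "dz": 0.03, "spin": 27.4, "fingers": 1},
    {"dx": 0.066, "dy": -0.238, "dz": 0.03, "spin": 27.4, "fingers": 1},
    {"dx": 0.066, "dy": -0.238, "dz": 0.03, "spin": 27.4, "fingers": 1},
    {"dx": 0.066, "dy": -0.238, "dz": 0.03, "spin": 27.4, "fingers": 1},
    {"dx": 0.066, "dy": -0.238, "dz": 0.03, "spin": 27.4, "fingers": 1}
  ]
}}

```text
time: 2.1
position: [0.3983, 0.1494, 0.1884]
eef_rot: [180.0, -0.1, -2.9]
contact_force: [1.2, 0.6, -0.1]
width: 1.001
grip_force: 0.0
```

Emit:
{"fn": "carry_out", "kwargs": {
  "moves": [
    {"dx": 0, "dy": -0.02, "dz": 0.03, "spin": 0, "fingers": 1},
    {"dx": 0, "dy": -0.02, "dz": 0.03, "spin": 0, "fingers": 1},
    {"dx": 0, "dy": -0.02, "dz": 0.03, "spin": 0, "fingers": 1}
  ]
}}

```text
time: 2.4
position: [0.3987, 0.1683, 0.1581]
eef_rot: [179.9, 0.1, -2.6]
contact_force: [0.4, -0.5, 0.0]
width: 1.003
grip_force: 0.0
```

```bash
python3 - <<'E'
from h import *
o=readout.get_obs(); print(o['position'],o['eef_rot'],o['time'])
im,p=snap('wrist','pics/w3.png'); np.save('w3.npy',p)
uv=proj(p,[[.387,.203,.012]])[0]; print(uv)
g=cv2.cvtColor(im,cv2.COLOR_RGB2GRAY); k,l,s,c=cv2.connectedComponentsWithStats((g>150).astype(np.uint8))
i=l[int(uv[1]),int(uv[0])]; ct=max(cv2.findContours((l==i).astype(np.uint8),0,2)[0],key=cv2.contourArea)
Q=onz(p,ct.reshape(-1,2),.012)[:,:2].astype(np.float32); print('glass',s[i],cv2.fitEllipse(Q),cv2.minEnclosingCircle(Q))
E
```

```text
[0.39874316 0.16834347 0.15806351] [ 1.79929149e+02  9.22477576e-02 -2.57571660e+00] 2.4
[238.79045023 209.80313407]
glass [ 211  183   54   52 2229] ((0.3877112567424774, 0.20436348021030426), (0.05031387880444527, 0.051740676164627075), 65.09064483642578) ((0.3879104256629944, 0.2043861746788025), 0.026228630915284157)
```

View pics/w3.png

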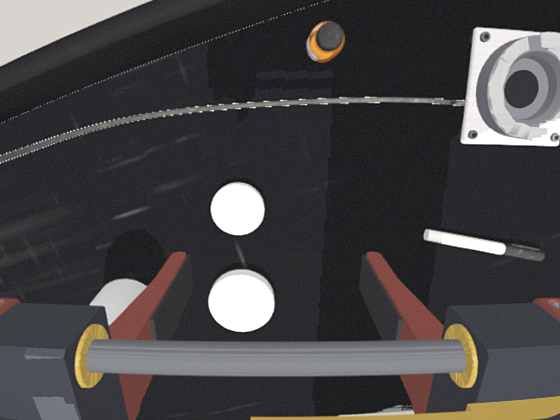

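The picture shows the small disc at (238,209), measured as 50–51 mm, which matches the glass. The larger disc is at (241,300) and a bottle at (120,300). I'll go down and grip with the tips about 6 mm above the bench so they will clear the track later.

Emit:
{"fn": "carry_out", "kwargs": {
  "moves": [
    {"dx": -0.0126, "dy": -0.0355, "dz": 0.03, "spin": -0.1, "fingers": 1},
    {"dx": -0.0126, "dy": -0.0355, "dz": 0.07, "spin": -0.1, "fingers": 1},
    {"dx": -0.0126, "dy": -0.0355, "dz": 0.1, "spin": -0.1, "fingers": 1},
    {"dx": -0.0126, "dy": -0.0355, "dz": 0.12, "spin": -0.1, "fingers": 1},
    {"dx": -0.0126, "dy": -0.0355, "dz": 0.133, "spin": -0.1, "fingers": 1}
  ]
}}

```text
time: 2.95
position: [0.3884, 0.2042, 0.0249]
eef_rot: [180.0, 0.0, -2.6]
contact_force: [-0.1, -0.3, -0.5]
width: 0.999
grip_force: 0.0
```

Emit:
{"fn": "carry_out", "kwargs": {
  "moves": [
    {"dx": 0, "dy": 0, "dz": 0, "spin": 0, "fingers": 0.4},
    {"dx": 0, "dy": 0, "dz": 0, "spin": 0, "fingers": 0.2},
    {"dx": 0, "dy": 0, "dz": 0, "spin": 0, "fingers": -1},
    {"dx": 0, "dy": 0, "dz": 0, "spin": 0, "fingers": -1},
    {"dx": 0, "dy": 0, "dz": 0, "spin": 0, "fingers": -1}
  ]
}}

```text
time: 3.45
position: [0.3881, 0.2059, 0.0261]
eef_rot: [-180.0, -0.1, -2.5]
contact_force: [0.0, -0.2, 0.2]
width: 0.584
grip_force: 0.0
```

Emit:
{"fn": "carry_out", "kwargs": {
  "moves": [
    {"dx": 0, "dy": 0, "dz": 0, "spin": 0, "fingers": -1},
    {"dx": 0, "dy": 0, "dz": 0, "spin": 0, "fingers": -1},
    {"dx": 0, "dy": 0, "dz": 0, "spin": 0, "fingers": -1}
  ]
}}

```text
time: 3.75
position: [0.3875, 0.2059, 0.0254]
eef_rot: [-180.0, 0.0, -2.4]
contact_force: [0.2, 1.0, -0.3]
width: 0.312
grip_force: 0.0
```

```bash
python3 - <<'E'
from h import *
o=readout.get_obs(); print(o['position'],o['eef_rot'],o['time'],o['joints'].round(1),o['width'],o['grip_force'])
E
```

```text
[0.38747764 0.20586725 0.02544975] [-1.79999967e+02  8.19313068e-04 -2.43280411e+00] 3.75 [ 26.4  29.  122.2   0.   28.7 118.9] 0.3118788421067882 0.0
```

The opening fell below 50 mm without any grip, so I'll look.

```bash
python3 - <<'E'
from h import *
im,p=snap('wrist','pics/w4.png'); np.save('w4.npy',p)
print(proj(p,[[.3877,.2042,.012],[.3875,.2059,.006]]))
o=readout.get_obs(); print(o['width'],o['grip_force'])
E
```

```text
[[277.14208826 254.22890078]
 [274.24030113 250.48304613]]
0.26854973040966557 0.0
```

View pics/w4.png

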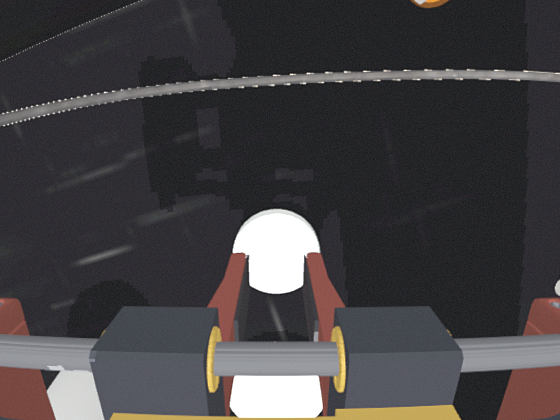

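The disc at (277,252) hasn't moved, and the fingertips at (240,255) and (315,255) seem to lie over it. I'll check the heights.

```bash
python3 - <<'E'
from h import *
p=np.load('w4.npy',allow_pickle=True).item()
im=cv2.imread('pics/w4.png'); g=cv2.cvtColor(im,cv2.COLOR_BGR2GRAY)
print('cam',np.round(p['world_from_camera'],4)[:3,3])
for z in(.0,.006,.012,.02,.03):
    print(z,proj(p,[[.3975,.2059+.013,z],[.3975,.2059-.013,z],[.3875,.2059+.013,z]]).round(1).tolist())
for col in(250,277,300): print(col,g[200:225,col].tolist())
for t in(130,170,200,230,245):
    m=(g>t).astype(np.uint8); k,l,s,c=cv2.connectedComponentsWithStats(m); i=l[240,277]
    ct=max(cv2.findContours((l==i).astype(np.uint8),0,1)[0],key=cv2.contourArea).reshape(-1,2); ct=ct[ct[:,1]<250]
    for z in(.004,.012):
        Q=onz(p,ct,z)[:,:2]; A=np.c_[2*Q,np.ones(len(Q))]; x=np.linalg.lstsq(A,(Q**2).sum(1),rcond=None)[0]
        print(t,s[i][:4],z,x[:2].round(4),'R',np.sqrt(x[2]+x[:2]@x[:2]).round(4))
E
```

```text
cam [0.4692 0.2016 0.1944]
0.0 [[251.9, 231.9], [295.3, 230.2], [252.9, 247.3]]
0.006 [[251.2, 235.5], [295.8, 233.8], [252.3, 251.3]]
0.012 [[250.5, 239.3], [296.4, 237.5], [251.6, 255.5]]
0.02 [[249.4, 244.8], [297.3, 242.9], [250.6, 261.5]]
0.03 [[248.0, 252.2], [298.4, 250.3], [249.3, 269.7]]
250 [35, 37, 41, 37, 36, 40, 34, 38, 38, 32, 42, 35, 39, 37, 37, 29, 51, 147, 210, 223, 219, 236, 253, 255, 255]
277 [41, 51, 48, 33, 39, 34, 35, 33, 74, 199, 226, 223, 220, 248, 255, 255, 255, 255, 255, 255, 255, 255, 255, 255, 255]
300 [44, 50, 42, 47, 41, 44, 43, 34, 37, 36, 40, 39, 32, 33, 27, 95, 208, 224, 220, 221, 254, 255, 255, 255, 255]
130 [232 209  88  85] 0.004 [0.3872 0.2049] R 0.0252
130 [232 209  88  85] 0.012 [0.3906 0.2047] R 0.0241
170 [233 209  87  85] 0.004 [0.3871 0.2049] R 0.0251
170 [233 209  87  85] 0.012 [0.3905 0.2047] R 0.024
200 [233 210  87  84] 0.004 [0.3872 0.2049] R 0.0248
200 [233 210  87  84] 0.012 [0.3907 0.2048] R 0.0238
230 [233 213  86  80] 0.004 [0.3844 0.205 ] R 0.0254
230 [233 213  86  80] 0.012 [0.388  0.2049] R 0.0244
245 [233 213  86  80] 0.004 [0.3841 0.205 ] R 0.0255
245 [233 213  86  80] 0.012 [0.3877 0.2049] R 0.0244
```

The finger outline suggests the tips sit higher than stated. I'll reopen, then lower in small steps while watching the force.

Emit:
{"fn": "carry_out", "kwargs": {
  "moves": [
    {"dx": 0, "dy": 0.001, "dz": 0, "spin": 0, "fingers": 0.6},
    {"dx": 0, "dy": 0.001, "dz": 0, "spin": 0, "fingers": 0.6},
    {"dx": 0, "dy": 0.001, "dz": 0, "spin": 0, "fingers": 0.6},
    {"dx": 0, "dy": 0.001, "dz": 0, "spin": 0, "fingers": 0.6},
    {"dx": 0, "dy": 0.001, "dz": 0, "spin": 0, "fingers": 0.6}
  ]
}}

```text
time: 4.3
position: [0.3875, 0.2048, 0.0254]
eef_rot: [-180.0, -0.0, -2.4]
contact_force: [0.3, 0.1, -0.6]
width: 0.684
grip_force: 0.0
```

Emit:
{"fn": "carry_out", "kwargs": {
  "moves": [
    {"dx": 0, "dy": 0, "dz": 0, "spin": 0, "fingers": 0.6},
    {"dx": 0, "dy": 0, "dz": 0, "spin": 0, "fingers": 0.6},
    {"dx": 0, "dy": 0, "dz": 0.002, "spin": 0, "fingers": 0.6},
    {"dx": 0, "dy": 0, "dz": 0.004, "spin": 0, "fingers": 0.6},
    {"dx": 0, "dy": 0, "dz": 0.004, "spin": 0, "fingers": 0.6}
  ]
}}

```text
time: 4.8
position: [0.3873, 0.2047, 0.0211]
eef_rot: [180.0, 0.0, -2.4]
contact_force: [0.0, -0.6, -0.2]
width: 0.802
grip_force: 0.0
```

Emit:
{"fn": "carry_out", "kwargs": {
  "moves": [
    {"dx": 0, "dy": 0, "dz": 0.001, "spin": 0, "fingers": 0.6},
    {"dx": 0, "dy": 0, "dz": 0.002, "spin": 0, "fingers": 0.6},
    {"dx": 0, "dy": 0, "dz": 0.002, "spin": 0, "fingers": 0.6}
  ]
}}

```text
time: 5.1
position: [0.3874, 0.2048, 0.0193]
eef_rot: [180.0, 0.0, -2.4]
contact_force: [0.5, 0.5, -0.4]
width: 0.801
grip_force: 0.0
```

Emit:
{"fn": "carry_out", "kwargs": {
  "moves": [
    {"dx": 0, "dy": 0, "dz": 0.001, "spin": 0, "fingers": 0.6},
    {"dx": 0, "dy": 0, "dz": 0.0015, "spin": 0, "fingers": 0.6}
  ]
}}

```text
time: 5.3
position: [0.3875, 0.2048, 0.0179]
eef_rot: [-180.0, -0.0, -2.4]
contact_force: [-0.0, -0.2, -0.5]
width: 0.802
grip_force: 0.0
```

Emit:
{"fn": "carry_out", "kwargs": {
  "moves": [
    {"dx": 0, "dy": 0, "dz": 0.0015, "spin": 0, "fingers": 0.6},
    {"dx": 0, "dy": 0, "dz": 0.003, "spin": 0, "fingers": 0.6},
    {"dx": 0, "dy": 0, "dz": 0.003, "spin": 0, "fingers": 0.6}
  ]
}}

```text
time: 5.6
position: [0.3874, 0.2047, 0.0147]
eef_rot: [180.0, 0.0, -2.4]
contact_force: [0.1, -0.6, 0.6]
width: 0.8
grip_force: 0.0
```

Emit:
{"fn": "carry_out", "kwargs": {
  "moves": [
    {"dx": 0, "dy": 0, "dz": 0.001, "spin": 0, "fingers": 0.6},
    {"dx": 0, "dy": 0, "dz": 0.002, "spin": 0, "fingers": 0.6}
  ]
}}

```text
time: 5.8
position: [0.3875, 0.2048, 0.0129]
eef_rot: [-180.0, -0.0, -2.4]
contact_force: [-0.7, -0.3, -0.2]
width: 0.797
grip_force: 0.0
```

Emit:
{"fn": "carry_out", "kwargs": {
  "moves": [
    {"dx": 0, "dy": 0, "dz": 0.001, "spin": 0, "fingers": 0.6},
    {"dx": 0, "dy": 0, "dz": 0.002, "spin": 0, "fingers": 0.6},
    {"dx": 0, "dy": 0, "dz": 0.003, "spin": 0, "fingers": 0.6}
  ]
}}

```text
time: 6.1
position: [0.3875, 0.2048, 0.0098]
eef_rot: [-180.0, 0.0, -2.4]
contact_force: [0.9, -0.5, 0.1]
width: 0.801
grip_force: 0.0
```

```bash
python3 - <<'E'
from h import *
im,p=snap('wrist','pics/w5.png'); np.save('w5.npy',p)
b,q=snap('scene','pics/s5.png')
u=proj(q,[[.3875,.2047,.03]])[0].astype(int); print(u, p['world_from_camera'][2][3])
r=b[max(u[1]-50,0):u[1]+50,max(u[0]-70,0):u[0]+70]
o=np.hstack([cv2.resize(r,None,fx=3.4,fy=3.4),cv2.resize(im[150:350,100:420],(320,340))])[:,:,::-1]
cv2.imwrite('pics/c5.png',o[:, :800]); print(readout.get_obs()['contact_force'])
E
```

```text
[188 211] 0.17877214621657686
[ 0.25924928 -0.70891212  0.40711887]
```

View pics/c5.png

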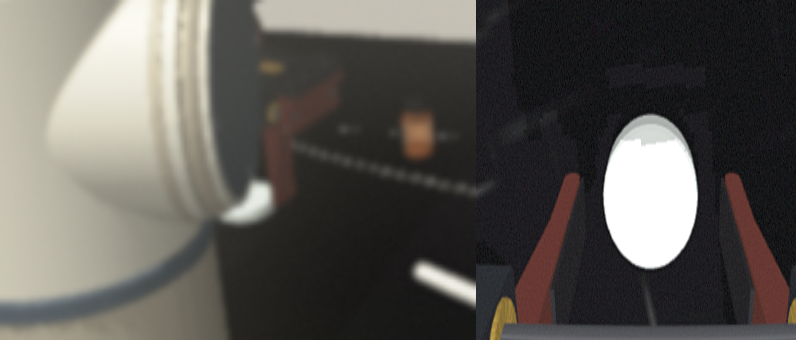

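Here the disc sits between the open fingers, and the fingertips (right crop, about (575,175) and (730,175)) look well above the bench. I'll check the tip height from the scene and wrist pictures numerically.

```bash
python3 - <<'E'
from h import *
q=imaging.camera_params('scene'); p=np.load('w5.npy',allow_pickle=True).item()
for z in(-.01,0,.01,.02,.03,.04): print(z,'scene',proj(q,[[.3875,.163,z],[.3775,.163,z],[.3975,.163,z]]).round(1).tolist(),'wrist',proj(p,[[.3975,.2047+.0352,z],[.3975,.2047-.0352,z]]).round(1).tolist())
b=cv2.imread('pics/s5.png').astype(int); red=(b[:,:,2]>1.25*b[:,:,1]+8)&(b[:,:,2]<140)
for r in range(205,232): c=np.where(red[r,185:225])[0]+185; print(r,(c.min(),c.max()) if len(c) else '')
w=cv2.imread('pics/w5.png').astype(int); red=(w[:,:,2]>1.4*w[:,:,1]+10)
for r in range(244,268,3): c=np.where(red[r])[0]; print(r,c[[0]].tolist() if len(c) else '',(c[c<280].max(),c[c>280].min()) if (c<280).any() and (c>280).any() else '')
E
```

```text
-0.01 scene [[202.8, 227.3], [200.7, 229.0], [204.8, 225.7]] wrist [[213.6, 236.7], [334.1, 232.0]]
0 scene [[202.4, 224.2], [200.4, 225.9], [204.5, 222.6]] wrist [[210.6, 243.2], [337.0, 238.3]]
0.01 scene [[202.1, 221.1], [200.0, 222.7], [204.1, 219.5]] wrist [[207.2, 250.4], [340.1, 245.2]]
0.02 scene [[201.7, 217.9], [199.6, 219.5], [203.8, 216.3]] wrist [[203.5, 258.3], [343.7, 252.9]]
0.03 scene [[201.4, 214.7], [199.3, 216.3], [203.4, 213.2]] wrist [[199.4, 267.1], [347.6, 261.5]]
0.04 scene [[201.0, 211.5], [198.9, 213.1], [203.1, 210.0]] wrist [[194.7, 277.0], [351.9, 271.1]]
205 (np.int64(197), np.int64(198))
206 
207 (np.int64(198), np.int64(198))
208 (np.int64(198), np.int64(198))
209 (np.int64(198), np.int64(198))
210 (np.int64(198), np.int64(199))
211 (np.int64(198), np.int64(198))
212 (np.int64(198), np.int64(198))
213 (np.int64(198), np.int64(199))
214 
215 
216 
217 
218 
219 
220 
221 
222 
223 
224 
225 
226 
227 
228 
229 
230 
231 
244  
247  
250 [436] 
253 [190] (np.int64(202), np.int64(349))
256 [188] (np.int64(203), np.int64(349))
259 [186] (np.int64(201), np.int64(350))
262 [184] (np.int64(201), np.int64(352))
265 [182] (np.int64(199), np.int64(353))
```

Both views put the tips about 15 mm above the bench, so the tips are roughly 5–8 mm above the reported TCP, not ahead of it. I'll keep probing downward gently for bench contact.

Emit:
{"fn": "carry_out", "kwargs": {
  "moves": [
    {"dx": 0, "dy": 0, "dz": 0.0015, "spin": 0, "fingers": 0.6},
    {"dx": 0, "dy": 0, "dz": 0.003, "spin": 0, "fingers": 0.6},
    {"dx": 0, "dy": 0, "dz": 0.0045, "spin": 0, "fingers": 0.6},
    {"dx": 0, "dy": 0, "dz": 0.006, "spin": 0, "fingers": 0.6}
  ]
}}

```text
time: 6.6
position: [0.3875, 0.2048, 0.0037]
eef_rot: [180.0, 0.0, -2.4]
contact_force: [-0.3, 0.4, 0.2]
width: 0.803
grip_force: 0.0
```

Emit:
{"fn": "carry_out", "kwargs": {
  "moves": [
    {"dx": 0, "dy": 0, "dz": 0.001, "spin": 0, "fingers": 0.6},
    {"dx": 0, "dy": 0, "dz": 0.002, "spin": 0, "fingers": 0.6},
    {"dx": 0, "dy": 0, "dz": 0.002, "spin": 0, "fingers": 0.6}
  ]
}}

```text
time: 6.9
position: [0.3874, 0.2048, 0.0018]
eef_rot: [180.0, 0.0, -2.4]
contact_force: [0.4, -0.0, 0.1]
width: 0.8
grip_force: 0.0
```

Emit:
{"fn": "carry_out", "kwargs": {
  "moves": [
    {"dx": 0, "dy": 0, "dz": 0.001, "spin": 0, "fingers": 0.6},
    {"dx": 0, "dy": 0, "dz": 0.002, "spin": 0, "fingers": 0.6},
    {"dx": 0, "dy": 0, "dz": 0.002, "spin": 0, "fingers": 0.6}
  ]
}}

```text
time: 7.2
position: [0.3874, 0.2048, -0.0002]
eef_rot: [180.0, 0.0, -2.4]
contact_force: [-0.0, -0.5, 0.1]
width: 0.798
grip_force: 0.0
```

Emit:
{"fn": "carry_out", "kwargs": {
  "moves": [
    {"dx": 0, "dy": 0, "dz": 0.001, "spin": 0, "fingers": 0.6},
    {"dx": 0, "dy": 0, "dz": 0.0015, "spin": 0, "fingers": 0.6},
    {"dx": 0, "dy": 0, "dz": 0.0015, "spin": 0, "fingers": 0.6}
  ]
}}

```text
time: 7.5
position: [0.3875, 0.2048, -0.0017]
eef_rot: [180.0, 0.0, -2.4]
contact_force: [0.4, 0.3, 0.6]
width: 0.798
grip_force: 0.0
```

Emit:
{"fn": "carry_out", "kwargs": {
  "moves": [
    {"dx": 0, "dy": 0, "dz": 0.001, "spin": 0, "fingers": 0.6},
    {"dx": 0, "dy": 0, "dz": 0.0015, "spin": 0, "fingers": 0.6},
    {"dx": 0, "dy": 0, "dz": 0.0015, "spin": 0, "fingers": 0.6}
  ]
}}

```text
time: 7.8
position: [0.3874, 0.2048, -0.0032]
eef_rot: [180.0, 0.0, -2.4]
contact_force: [-1.0, -0.2, 0.2]
width: 0.799
grip_force: 0.0
```

Emit:
{"fn": "carry_out", "kwargs": {
  "moves": [
    {"dx": 0, "dy": 0, "dz": 0.001, "spin": 0, "fingers": 0.6},
    {"dx": 0, "dy": 0, "dz": 0.0015, "spin": 0, "fingers": 0.6},
    {"dx": 0, "dy": 0, "dz": 0.0015, "spin": 0, "fingers": 0.6}
  ]
}}

```text
time: 8.1
position: [0.3875, 0.2048, -0.0047]
eef_rot: [180.0, 0.0, -2.4]
contact_force: [-0.0, -0.5, -0.3]
width: 0.803
grip_force: 0.0
```

```bash
python3 - <<'E'
from h import *
im,p=snap('wrist','pics/w6.png'); print(np.array(p['world_from_camera'])[:3,3])
w=im.astype(int); red=(w[:,:,0]>1.4*w[:,:,1]+10)
for r in(251,254,257): c=np.where(red[r])[0]; print(r,(c[c<280].max(),c[c>280].min()) if (c<280).any() and (c>280).any() else '')
for z in(0,.005,.01): print(z,proj(p,[[.3975,.2047+.0352,z],[.3975,.2047-.0352,z]]).round(1).tolist())
g=im.mean(2); k,l,s,c=cv2.connectedComponentsWithStats((g>140).astype(np.uint8)); i=l[240,277]; ct=max(cv2.findContours((l==i).astype(np.uint8),0,1)[0],key=cv2.contourArea).reshape(-1,2)
for z in(0,.005,.012,.017,.022,.03):
  print(z,s[i][:4],cv2.fitEllipse(onz(p,ct,z)[:,:2].astype(np.float32)))
E
```

```text
[0.46916858 0.2004475  0.16427085]
251 (np.int64(198), np.int64(353))
254 (np.int64(203), np.int64(349))
257 (np.int64(203), np.int64(349))
0 [[205.5, 253.8], [341.6, 248.5]]
0.005 [[203.6, 257.8], [343.4, 252.4]]
0.01 [[201.6, 262.1], [345.3, 256.5]]
0 [223 226 102  98] ((0.3825482428073883, 0.20513947308063507), (0.053468335419893265, 0.05697379633784294), 86.41095733642578)
0.005 [223 226 102  98] ((0.38518476486206055, 0.20499666035175323), (0.0518408939242363, 0.05523965507745743), 86.4109115600586)
0.012 [223 226 102  98] ((0.3888758718967438, 0.2047967165708542), (0.049562469124794006, 0.05281185731291771), 86.41094970703125)
0.017 [223 226 102  98] ((0.39151236414909363, 0.20465390384197235), (0.04793502390384674, 0.051077716052532196), 86.41093444824219)
0.022 [223 226 102  98] ((0.39414888620376587, 0.20451109111309052), (0.046307578682899475, 0.04934357851743698), 86.41094207763672)
0.03 [223 226 102  98] ((0.3983672857284546, 0.20428259670734406), (0.04370367154479027, 0.04656894505023956), 86.41094207763672)
```

The tips are now within a few mm of the bench (tip ≈ reported TCP + 6 mm). I'll raise 3 mm and close.

Emit:
{"fn": "carry_out", "kwargs": {
  "moves": [
    {"dx": 0.0005, "dy": 0, "dz": -0.003, "spin": 0, "fingers": 0.6},
    {"dx": 0.0005, "dy": 0, "dz": -0.003, "spin": 0, "fingers": 0},
    {"dx": 0.0005, "dy": 0, "dz": -0.003, "spin": 0, "fingers": -0.2},
    {"dx": 0.0005, "dy": 0, "dz": -0.003, "spin": 0, "fingers": -1},
    {"dx": 0.0005, "dy": 0, "dz": -0.003, "spin": 0, "fingers": -1}
  ]
}}

```text
time: 8.65
position: [0.3881, 0.2048, -0.0015]
eef_rot: [-180.0, -0.0, -2.4]
contact_force: [-0.5, -1.0, 2.1]
width: 0.551
grip_force: 30.0
```

Emit:
{"fn": "carry_out", "kwargs": {
  "moves": [
    {"dx": 0, "dy": 0, "dz": 0, "spin": 0, "fingers": -1},
    {"dx": 0, "dy": 0, "dz": 0, "spin": 0, "fingers": -1}
  ]
}}

```text
time: 8.85
position: [0.388, 0.2048, -0.0015]
eef_rot: [-180.0, -0.0, -2.4]
contact_force: [-0.1, -0.9, 2.6]
width: 0.551
grip_force: 30.0
```

Gripped at about 49 mm with 30 N. I'll lift and carry it above the cell.

Emit:
{"fn": "carry_out", "kwargs": {
  "moves": [
    {"dx": 0, "dy": 0, "dz": -0.045, "spin": 0, "fingers": -1},
    {"dx": 0, "dy": 0.01, "dz": -0.09, "spin": 0, "fingers": -1},
    {"dx": 0.02, "dy": 0.05, "dz": -0.1, "spin": 0, "fingers": -1},
    {"dx": 0.04, "dy": 0.095, "dz": -0.1, "spin": 0, "fingers": -1},
    {"dx": 0.06, "dy": 0.14, "dz": -0.1, "spin": 0, "fingers": -1}
  ]
}}

```text
time: 9.35
position: [0.4427, 0.0611, 0.0992]
eef_rot: [-180.0, -0.1, -2.3]
contact_force: [0.9, -0.3, -1.5]
width: 0.554
grip_force: 30.0
```

Emit:
{"fn": "carry_out", "kwargs": {
  "moves": [
    {"dx": 0.02, "dy": 0.045, "dz": 0, "spin": 0, "fingers": -1},
    {"dx": 0.04, "dy": 0.09, "dz": 0, "spin": 0, "fingers": -1},
    {"dx": 0.0527, "dy": 0.119, "dz": 0, "spin": 0, "fingers": -1},
    {"dx": 0.0527, "dy": 0.119, "dz": 0, "spin": 0, "fingers": -1}
  ]
}}

```text
time: 9.75
position: [0.4912, -0.0621, 0.0985]
eef_rot: [180.0, -0.1, -2.7]
contact_force: [0.4, 0.2, -0.9]
width: 0.552
grip_force: 30.0
```

```bash
python3 - <<'E'
from h import *
o=readout.get_obs(); P=o['position']; print(P,o['eef_rot'],o['width'],o['grip_force'])
im,p=snap('wrist','pics/w7.png'); np.save('w7.npy',p)
g=im.mean(2); k,l,s,c=cv2.connectedComponentsWithStats((g>215).astype(np.uint8))
for i in range(1,k):
    if s[i][4]>400:
        ct=max(cv2.findContours((l==i).astype(np.uint8),0,1)[0],key=cv2.contourArea).reshape(-1,2)
        z=P[2]+.0015+.012; Q=onz(p,ct,z)[:,:2].astype(np.float32); print(s[i],cv2.fitEllipse(Q))
print(proj(p,[[*P[:2],P[2]+.0135],[.4898,-.0588,.03]]))
S=onz(p,[[0,0]],0)
E
```

```text
[ 0.49119739 -0.06205663  0.09845243] [ 1.79970782e+02 -1.05388243e-01 -2.68921977e+00] 0.551548242743838 29.999299496412277
[ 447   13   51   92 2414] ((0.5886274576187134, -0.1528746634721756), (0.020689332857728004, 0.037589337676763535), 80.49651336669922)
[ 229  155  108  165 6520] ((0.5037144422531128, -0.06860744208097458), (0.041434600949287415, 0.0919232964515686), 73.18866729736328)
[[274.00114976 276.74762814]
 [270.09852196 225.60235309]]
```

Emit:
{"fn": "carry_out", "kwargs": {
  "moves": [
    {"dx": 0, "dy": 0, "dz": 0.01, "spin": 0, "fingers": -1},
    {"dx": 0, "dy": 0, "dz": 0.03, "spin": 0, "fingers": -1},
    {"dx": 0, "dy": 0, "dz": 0.05, "spin": 0, "fingers": -1},
    {"dx": 0, "dy": 0, "dz": 0.055, "spin": 0, "fingers": -1},
    {"dx": 0, "dy": 0, "dz": 0.055, "spin": 0, "fingers": -1}
  ]
}}

```text
time: 10.3
position: [0.4882, -0.0576, 0.0424]
eef_rot: [-180.0, 0.2, -2.3]
contact_force: [-0.3, -0.5, -0.7]
width: 0.553
grip_force: 30.0
```

```bash
python3 - <<'E'
from h import *
o=readout.get_obs(); P=o['position']; print(P,o['eef_rot'],o['contact_force'])
im,p=snap('wrist','pics/w8.png'); np.save('w8.npy',p)
print(proj(p,[[*P[:2],P[2]+.0135],[.4898,-.0588,.03]]))
cv2.imwrite('pics/c8.png',cv2.resize(im[140:340,160:390,::-1],None,fx=3,fy=3))
E
```

```text
[ 0.48816598 -0.05755354  0.04235422] [-1.79979365e+02  1.72485138e-01 -2.34988737e+00] [-0.30479421 -0.53567815 -0.72728217]
[[273.9728373  276.89346103]
 [276.27632505 252.71249857]]
```

View pics/c8.png

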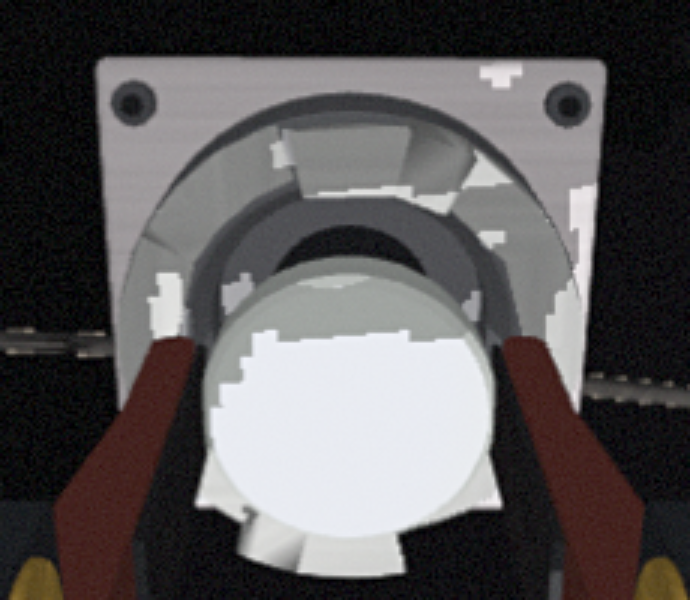

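The glass is held flat between the fingers over the cell, its face centred near crop (348,404). The bore is behind it and the front hook is near (355,160). The plate screws at (133,104) and (567,104) give a cross-check.

```bash
python3 - <<'E'
from h import *
p=np.load('w8.npy',allow_pickle=True).item()
S=np.array([(133,104),(567,104)])/3+[160,140]-.33
W=onz(p,S,.012)[:,:2]; d=W[1]-W[0]; a=np.degrees(np.arctan2(d[1],d[0]))+90; print(W,np.linalg.norm(d),'yaw',a)
t=np.radians(a); mid=W.mean(0); print('cell',mid-.0421*np.array([np.cos(t),np.sin(t)]))
im=cv2.imread('pics/w8.png')
E2=np.array([(205,400),(492,400),(348,272),(348,537)])/3+[160,140]-.33
Q=onz(p,E2,.0424+.0135)[:,:2]; print('disc',Q.round(4).tolist(),(Q[0]+Q[1])/2,(Q[2]+Q[3])/2, np.linalg.norm(Q[0]-Q[1]),np.linalg.norm(Q[2]-Q[3]))
print(readout.get_obs()['position'])
E
```

```text
[[ 0.53321543 -0.01827646]
 [ 0.52978874 -0.10278779]] 0.08458076469554525 yaw -2.321908529395998
cell [ 0.48943665 -0.05882649]
disc [[0.4912, -0.0347], [0.4893, -0.0824], [0.513, -0.0594], [0.4636, -0.0574]] [ 0.49026838 -0.05857144] [ 0.48828789 -0.05840841] 0.04774004760857475 0.0493961224115086
[ 0.48898658 -0.05787405  0.04313093]
```

Emit:
{"fn": "carry_out", "kwargs": {
  "moves": [
    {"dx": 0, "dy": 0.0005, "dz": 0.004, "spin": 0, "fingers": -1},
    {"dx": 0, "dy": 0.0005, "dz": 0.008, "spin": 0, "fingers": -1},
    {"dx": 0, "dy": 0.0005, "dz": 0.0115, "spin": 0, "fingers": -1},
    {"dx": 0, "dy": 0.0005, "dz": 0.0115, "spin": 0, "fingers": -1},
    {"dx": 0, "dy": 0.0005, "dz": 0.0115, "spin": 0, "fingers": -1}
  ]
}}

```text
time: 10.85
position: [0.4895, -0.0594, 0.0319]
eef_rot: [-180.0, 0.0, -2.5]
contact_force: [-0.1, -0.8, -0.5]
width: 0.554
grip_force: 30.0
```

Emit:
{"fn": "carry_out", "kwargs": {
  "moves": [
    {"dx": 0, "dy": 0, "dz": 0.001, "spin": 0, "fingers": 0.5},
    {"dx": 0, "dy": 0, "dz": 0.001, "spin": 0, "fingers": 0.5},
    {"dx": 0, "dy": 0, "dz": 0.001, "spin": 0, "fingers": 0.5},
    {"dx": 0, "dy": 0, "dz": 0.001, "spin": 0, "fingers": 0.5}
  ]
}}

```text
time: 11.25
position: [0.4896, -0.0593, 0.031]
eef_rot: [180.0, -0.0, -2.4]
contact_force: [0.2, -0.7, -1.0]
width: 0.75
grip_force: 0.0
```

Emit:
{"fn": "carry_out", "kwargs": {
  "moves": [
    {"dx": 0, "dy": 0, "dz": -0.01, "spin": 0, "fingers": 0.7},
    {"dx": 0, "dy": 0, "dz": -0.03, "spin": 0, "fingers": 0.7},
    {"dx": -0.03, "dy": 0, "dz": -0.07, "spin": 0, "fingers": 0.7},
    {"dx": -0.03, "dy": 0, "dz": -0.09, "spin": 0, "fingers": 0.7},
    {"dx": -0.03, "dy": 0, "dz": -0.09, "spin": 0, "fingers": 0.7}
  ]
}}

```text
time: 11.75
position: [0.4611, -0.0583, 0.124]
eef_rot: [180.0, -0.3, -2.5]
contact_force: [-1.0, 0.1, 0.5]
width: 0.851
grip_force: 0.0
```

```bash
python3 - <<'E'
from h import *
o=readout.get_obs(); P=o['position']; print(P,o['eef_rot'],o['contact_force'],o['width'])
im,p=snap('wrist','pics/w9.png'); np.save('w9.npy',p)
u=proj(p,[[.4896,-.0588,.024]])[0].astype(int); print(u)
g=im.mean(2)
for t in(130,160,190,220):
    k,l,s,c=cv2.connectedComponentsWithStats((g>t).astype(np.uint8)); i=l[u[1],u[0]]
    if i==0: print(t,'bg');continue
    ct=max(cv2.findContours((l==i).astype(np.uint8),0,1)[0],key=cv2.contourArea).reshape(-1,2)
    print(t,s[i],cv2.fitEllipse(onz(p,ct,.024)[:,:2].astype(np.float32)))
a=np.arange(u[0]-60,u[0]+61,4); print(g[u[1],a].astype(int).tolist()); print(g[u[1]-60:u[1]+61:4,u[0]].astype(int).tolist())
E
```

```text
[ 0.46111513 -0.05830549  0.12402176] [179.96511688  -0.33051714  -2.45204416] [-1.01345069  0.14407422  0.51029068] 0.8512377695445535
[273 176]
130 [  211   111   126   128 13337] ((0.4918808341026306, -0.058891136199235916), (0.11058332026004791, 0.11304236948490143), 88.04505920410156)
160 [ 242  144   65   63 3216] ((0.4904135465621948, -0.058988817036151886), (0.04955153912305832, 0.05070076510310173), 157.97531127929688)
190 [ 242  144   65   63 3146] ((0.4903504550457001, -0.05892733484506607), (0.04897303506731987, 0.050147686153650284), 160.93157958984375)
220 [ 243  145   63   61 3041] ((0.4902821481227875, -0.05906521528959274), (0.04820390045642853, 0.04921097680926323), 165.77960205078125)
[64, 202, 187, 186, 192, 118, 135, 109, 255, 255, 255, 255, 255, 255, 255, 255, 255, 255, 255, 255, 255, 255, 255, 253, 141, 151, 255, 255, 255, 255, 255]
[220, 137, 196, 192, 195, 193, 152, 195, 255, 255, 255, 255, 255, 255, 255, 255, 255, 255, 255, 255, 255, 255, 255, 93, 115, 128, 125, 255, 255, 255, 255]
```

The glass reads as a 50 mm circle centred in the bore, round at seat height, so it lies flat. On to the ring.

Emit:
{"fn": "carry_out", "kwargs": {
  "moves": [
    {"dx": 0.04, "dy": 0.24, "dz": -0.045, "spin": 0, "fingers": 0.7},
    {"dx": 0.04, "dy": 0.24, "dz": -0.045, "spin": 0, "fingers": 0.7},
    {"dx": 0.04, "dy": 0.24, "dz": -0.045, "spin": 0, "fingers": 0.7},
    {"dx": 0.04, "dy": 0.24, "dz": -0.045, "spin": 0, "fingers": 0.7},
    {"dx": 0.04, "dy": 0.24, "dz": -0.045, "spin": 0, "fingers": 0.7}
  ]
}}

```text
time: 12.3
position: [0.4891, -0.3016, 0.1652]
eef_rot: [-180.0, 0.1, -2.5]
contact_force: [1.0, -0.3, -0.1]
width: 0.848
grip_force: 0.0
```

Emit:
{"fn": "carry_out", "kwargs": {
  "moves": [
    {"dx": 0.01, "dy": 0.068, "dz": 0, "spin": -30.4, "fingers": 0.7},
    {"dx": 0.01, "dy": 0.068, "dz": 0, "spin": -30.4, "fingers": 0.7},
    {"dx": 0.01, "dy": 0.068, "dz": 0, "spin": -30.4, "fingers": 0.7},
    {"dx": 0.01, "dy": 0.068, "dz": 0, "spin": -30.4, "fingers": 0.7},
    {"dx": 0.01, "dy": 0.068, "dz": 0, "spin": -30.4, "fingers": 0.7}
  ]
}}

```text
time: 12.8
position: [0.496, -0.3679, 0.1643]
eef_rot: [-179.9, 0.0, 28.0]
contact_force: [-0.0, -0.1, 0.4]
width: 0.85
grip_force: 0.0
```

```bash
cat > ring.py <<'E'
from h import *
def ring(f,uv=None):
    o=readout.get_obs(); P=o['position']; print(P,o['eef_rot'],o['time'])
    im,p=snap('wrist',f); np.save(f[:-3]+'npy',p); g=im.mean(2)
    u=proj(p,[[.541,-.345,.02]])[0]; print('expect',u)
    k,l,s,c=cv2.connectedComponentsWithStats((g>100).astype(np.uint8))
    for i in range(1,k):
        if s[i][4]>1500 and np.hypot(*(c[i]-u))<60:
            m=(l==i).astype(np.uint8); ct=max(cv2.findContours(m,0,1)[0],key=cv2.contourArea)
            print(s[i],c[i].round(1)); hull=cv2.convexHull(ct,returnPoints=False); d=cv2.convexityDefects(ct,hull)
            big=[(ct[a][0].tolist(),ct[b][0].tolist(),ct[cc][0].tolist(),dd/256) for a,b,cc,dd in d[:,0] if dd>256*3]
            for x in big: print('defect',x)
            # ascii mask
            x,y,w,h=s[i][:4]; t=cv2.resize(g[y:y+h,x:x+w].astype(np.uint8),(w//3,h//4),interpolation=cv2.INTER_AREA)
            M=cv2.resize(m[y:y+h,x:x+w]*255,(w//3,h//4),interpolation=cv2.INTER_AREA)
            for r,q in zip(t,M): print(''.join(' ' if b<100 else '.:-=+*#%@'[min(8,int((a-100)/17.3))] if a>=100 else '.' for a,b in zip(r,q)))
    return im,p
E
python3 -c "
from ring import *
ring('pics/r1.png')"
```

```text
[ 0.4959561  -0.36789096  0.16431941] [-1.79889099e+02  4.83548593e-02  2.79613148e+01] 12.8
expect [276.60144611 141.66907165]
[ 251   91   63   94 2629] [282.2 138.3]
defect ([275, 93], [256, 120], [276, 106], np.float64(8.30078125))
defect ([254, 158], [276, 183], [276, 171], np.float64(7.92578125))
defect ([289, 183], [312, 157], [289, 170], np.float64(8.61328125))
defect ([308, 120], [289, 92], [289, 107], np.float64(8.421875))
        -***=        
        +#%#*        
        +#%#*        
        +###*        
      .=#####=.      
    +%%%######%#=    
  .%%%##########%#.  
 .@%####=-..-+#####. 
 %####:        +##** 
-@@@#           =##%-
#@@@:            *##*
@@@@             =##*
@@@%.            =##*
#@@%:           -=##=
.@@@+.         .=*%%-
 @@@%=-.      -=+@@@=
 *%@@%++=--==+=*@@%* 
   +@@@#*++++*%@@+   
     +@@@@@@@@@*     
        #@@@@        
        *@@@@        
        +@@@@        
        =@@@#
```

```bash
python3 -c "
from h import *
p=np.load('pics/r1.npy',allow_pickle=True).item()
for z in (.0095,.012):
  W=onz(p,[[275,92],[289,92],[276,184],[289,184],[276,106],[289,107],[276,171],[289,170]],z)[:,:2]
  a=W[:2].mean(0);b=W[2:4].mean(0);d=a-b;a2=W[4:6].mean(0);b2=W[6:8].mean(0)
  print(z,(a+b)/2,(a2+b2)/2,np.linalg.norm(d),np.degrees(np.arctan2(d[1],d[0])))
  for i,j in((0,2),(1,3)): e=W[i]-W[j]; print(np.degrees(np.arctan2(e[1],e[0])))
im=cv2.imread('pics/r1.png');g=im.mean(2)
# top outline side edges
"

```

```text
0.0095 [ 0.54429608 -0.34916221] [ 0.54461118 -0.3492398 ] 0.08390078866460252 28.581346423075164
28.601280519078752
28.56141281640822
0.012 [ 0.54448219 -0.34901695] [ 0.54479486 -0.34909394] 0.0832528146027072 28.581346423075185
28.60128051907876
28.561412816408257
```

Emit:
{"fn": "carry_out", "kwargs": {
  "moves": [
    {"dx": 0.04, "dy": 0.006, "dz": 0.01, "spin": -0.6, "fingers": 0.7},
    {"dx": 0.0515, "dy": 0.0061, "dz": 0.05, "spin": -0.6, "fingers": 0.7},
    {"dx": 0.0515, "dy": 0.0061, "dz": 0.095, "spin": -0.6, "fingers": 0.7},
    {"dx": 0.0515, "dy": 0.0061, "dz": 0.125, "spin": -0.6, "fingers": 0.7},
    {"dx": 0.0515, "dy": 0.0061, "dz": 0.1443, "spin": -0.6, "fingers": 0.7}
  ]
}}

```text
time: 13.35
position: [0.5434, -0.3475, 0.0181]
eef_rot: [-179.8, 0.1, 28.5]
contact_force: [0.1, 0.1, -0.1]
width: 0.851
grip_force: 0.0
```

Emit:
{"fn": "carry_out", "kwargs": {
  "moves": [
    {"dx": 0, "dy": 0, "dz": 0, "spin": 0, "fingers": 0.5},
    {"dx": 0, "dy": 0, "dz": 0, "spin": 0, "fingers": 0.2},
    {"dx": 0, "dy": 0, "dz": 0, "spin": 0, "fingers": -1},
    {"dx": 0, "dy": 0, "dz": 0, "spin": 0, "fingers": -1},
    {"dx": 0, "dy": 0, "dz": 0, "spin": 0, "fingers": -1}
  ]
}}

```text
time: 13.85
position: [0.5456, -0.3496, 0.0231]
eef_rot: [179.9, -0.1, 28.5]
contact_force: [0.4, 0.5, 4.3]
width: 0.542
grip_force: 30.0
```

Emit:
{"fn": "carry_out", "kwargs": {
  "moves": [
    {"dx": 0, "dy": 0, "dz": 0, "spin": 0, "fingers": -1},
    {"dx": 0, "dy": 0, "dz": 0, "spin": 0, "fingers": -1}
  ]
}}

```text
time: 14.05
position: [0.5456, -0.3497, 0.0231]
eef_rot: [179.9, -0.1, 28.5]
contact_force: [-0.9, 1.2, 6.4]
width: 0.542
grip_force: 30.0
```

The ring is gripped (48 mm, 30 N). I'll lift it, then travel to the cell.

Emit:
{"fn": "carry_out", "kwargs": {
  "moves": [
    {"dx": 0, "dy": 0, "dz": -0.02, "spin": 0, "fingers": -1},
    {"dx": 0, "dy": 0, "dz": -0.06, "spin": 0, "fingers": -1},
    {"dx": 0.009, "dy": -0.028, "dz": -0.095, "spin": 0, "fingers": -1},
    {"dx": 0.024, "dy": -0.075, "dz": -0.1, "spin": 0, "fingers": -1},
    {"dx": 0.038, "dy": -0.12, "dz": -0.1, "spin": 0, "fingers": -1}
  ]
}}

```text
time: 14.55
position: [0.5213, -0.2251, 0.1237]
eef_rot: [179.8, -0.1, 28.5]
contact_force: [-0.3, 0.7, -2.0]
width: 0.547
grip_force: 30.0
```

Emit:
{"fn": "carry_out", "kwargs": {
  "moves": [
    {"dx": 0.015, "dy": -0.045, "dz": 0, "spin": -8, "fingers": -1},
    {"dx": 0.029, "dy": -0.09, "dz": 0, "spin": -16, "fingers": -1},
    {"dx": 0.043, "dy": -0.135, "dz": 0, "spin": -24, "fingers": -1},
    {"dx": 0.052, "dy": -0.1614, "dz": 0, "spin": -32, "fingers": -1},
    {"dx": 0.052, "dy": -0.1614, "dz": 0, "spin": -39.1, "fingers": -1}
  ]
}}

```text
time: 15.05
position: [0.4878, -0.0559, 0.1218]
eef_rot: [-179.9, -0.0, 68.2]
contact_force: [0.3, -0.5, -2.3]
width: 0.541
grip_force: 30.0
```

Emit:
{"fn": "carry_out", "kwargs": {
  "moves": [
    {"dx": 0, "dy": 0, "dz": 0.005, "spin": 0, "fingers": -1},
    {"dx": 0, "dy": 0, "dz": 0.01, "spin": 0, "fingers": -1},
    {"dx": 0, "dy": 0, "dz": 0.01, "spin": 0, "fingers": -1}
  ]
}}

```text
time: 15.35
position: [0.4888, -0.0594, 0.1108]
eef_rot: [-179.9, 0.0, 67.5]
contact_force: [-1.3, -0.3, -1.9]
width: 0.546
grip_force: 30.0
```

```bash
python3 - <<'E'
from h import *
o=readout.get_obs(); P=o['position']; print(P,o['eef_rot'],o['contact_force'],o['width'],o['grip_force'],o['joints'].round(1))
im,p=snap('wrist','pics/r2.png'); np.save('pics/r2.npy',p); g=im.mean(2).astype(np.uint8)
a=np.radians(o['eef_rot'][2]); tx=np.array([np.cos(a),np.sin(a)]); 
B=P[2]-.0231
E=[[*(P[:2]+s*.042*tx),B+.012] for s in(1,-1)]; print('ears',proj(p,E).round(0).tolist(),'top',proj(p,[[*P[:2],B+.044]]).round(0),'cell',proj(p,[[.4895,-.0588,.03]]).round(0))
t=cv2.resize(g[150:390,180:370],(95,60),interpolation=cv2.INTER_AREA)
for r in t: print(''.join(' .:-=+*#%@'[min(9,int(v)//26)] for v in r))
E
```

```text
[ 0.48878759 -0.05943993  0.11081514] [-1.79931325e+02  2.04601616e-02  6.74575142e+01] [-1.25714124 -0.31248411 -1.90644973] 0.5457282106228143 29.997655749320984 [ -8.3  22.5 114.   -0.   43.6  14.2]
ears [[276.0, 183.0], [276.0, 319.0]] top [[276. 283.]] cell [[277. 217.]]
. .      ...     .  .      ==-: ..:-+*%%%%%%%%%%%%%%%%%%%%%%%%%%%%%%%%%%- .  .     . .       . 
              . .      .   .=++*#%%%%%%%%%##**++++++**##%%%%%%%%%%%%%%%%#.        .    .       
   .     .. .. .      .:=+*%%%%%%%%%#*+===++++++**++++=====*#%%%%%%%%%%%%+  .  .      .  .  .  
    .  .   .     .:=+#%%%%%%%%%%%#+=++*###############*###**++++#%%%%%%%%%-      .      .     .
  .     .  .:-=*#%%%%%%%%%%%%%#+=+####################*########*++*%%%%%%%#.  .   ..   .  .  . 
.     . .+*%%%%%%%%%%%%%%%%%#++*###############%##################*+*%%%%%%+ .  .  .        .  
.  .    .#%%*===*%%%%%%%%%%*+##########%%##%%%%%#*+++****############**%%%%%:           . .   .
   .   . :##-:.--#%@@@@@@@####%%@@@%@@@#*++++++++**+==--==+**#########**%%%%*.    .     .      
 .........+@%#*#%@@@@@@@@@@@@@@@@@@@#+==+*#############
[... 4236 characters left out ...]
============================
===============================================================================================
===============================================================================================
===============================================================================================
::::----------:::::::--:-------------------------------------------------::::::::::---------:::
...::::::::::...........................................==.........................::::::::::..
....::::::::............................................==:.........................:::::::::..
....::::::::............................................:=:.........................::::::::...
```

Emit:
{"fn": "carry_out", "kwargs": {
  "moves": [
    {"dx": 0.0013, "dy": 0.0005, "dz": 0.015, "spin": 0, "fingers": -1},
    {"dx": 0.0013, "dy": 0.0005, "dz": 0.03, "spin": 0, "fingers": -1},
    {"dx": 0.0013, "dy": 0.0005, "dz": 0.045, "spin": 0, "fingers": -1},
    {"dx": 0.0013, "dy": 0.0005, "dz": 0.053, "spin": 0, "fingers": -1},
    {"dx": 0.0013, "dy": 0.0005, "dz": 0.053, "spin": 0, "fingers": -1}
  ]
}}

```text
time: 15.9
position: [0.4895, -0.0582, 0.0577]
eef_rot: [-179.9, 0.0, 67.6]
contact_force: [-0.7, -0.3, -1.6]
width: 0.546
grip_force: 30.0
```

Emit:
{"fn": "carry_out", "kwargs": {
  "moves": [
    {"dx": 0, "dy": 0, "dz": 0.002, "spin": 0, "fingers": -1},
    {"dx": 0, "dy": 0, "dz": 0.004, "spin": 0, "fingers": -1},
    {"dx": 0, "dy": 0, "dz": 0.004, "spin": 0, "fingers": -1}
  ]
}}

```text
time: 16.2
position: [0.4905, -0.058, 0.0549]
eef_rot: [180.0, -0.0, 67.6]
contact_force: [-1.3, 0.1, -0.2]
width: 0.546
grip_force: 30.0
```

Emit:
{"fn": "carry_out", "kwargs": {
  "moves": [
    {"dx": 0, "dy": -0.0006, "dz": 0.001, "spin": 0, "fingers": -1},
    {"dx": 0, "dy": -0.0006, "dz": 0.002, "spin": 0, "fingers": -1},
    {"dx": 0, "dy": -0.0006, "dz": 0.002, "spin": 0, "fingers": -1}
  ]
}}

```text
time: 16.5
position: [0.4896, -0.0576, 0.0526]
eef_rot: [-180.0, 0.0, 67.7]
contact_force: [-0.4, -0.7, -1.6]
width: 0.543
grip_force: 30.0
```

Emit:
{"fn": "carry_out", "kwargs": {
  "moves": [
    {"dx": 0, "dy": 0, "dz": 0.001, "spin": 0, "fingers": -1},
    {"dx": 0, "dy": 0, "dz": 0.002, "spin": 0, "fingers": -1},
    {"dx": 0, "dy": 0, "dz": 0.002, "spin": 0, "fingers": -1}
  ]
}}

```text
time: 16.8
position: [0.4896, -0.0577, 0.0505]
eef_rot: [-180.0, 0.0, 67.7]
contact_force: [-0.3, 0.2, -1.1]
width: 0.546
grip_force: 30.0
```

Emit:
{"fn": "carry_out", "kwargs": {
  "moves": [
    {"dx": -0.0006, "dy": 0, "dz": 0.001, "spin": 0, "fingers": -1},
    {"dx": -0.0006, "dy": 0, "dz": 0.002, "spin": 0, "fingers": -1},
    {"dx": -0.0006, "dy": 0, "dz": 0.002, "spin": 0, "fingers": -1}
  ]
}}

```text
time: 17.1
position: [0.4896, -0.0579, 0.05]
eef_rot: [180.0, -0.0, 67.6]
contact_force: [-4.9, 4.1, 18.6]
width: 0.545
grip_force: 30.0
```

Emit:
{"fn": "carry_out", "kwargs": {
  "moves": [
    {"dx": 0, "dy": 0, "dz": 0.001, "spin": 0, "fingers": -1},
    {"dx": 0, "dy": 0, "dz": 0.001, "spin": 0, "fingers": -1}
  ]
}}

```text
time: 17.3
position: [0.4897, -0.0579, 0.05]
eef_rot: [180.0, -0.0, 67.6]
contact_force: [-8.4, 3.4, 32.9]
width: 0.546
grip_force: 30.0
```

The ears met the track exactly at the expected height (ring origin 27 mm). I'll ease the push, then screw clockwise while sinking.

Emit:
{"fn": "carry_out", "kwargs": {
  "moves": [
    {"dx": 0, "dy": 0, "dz": -0.001, "spin": 0, "fingers": -1},
    {"dx": 0, "dy": 0, "dz": -0.001, "spin": 5, "fingers": -1},
    {"dx": 0, "dy": 0, "dz": -0.001, "spin": 11, "fingers": -1},
    {"dx": 0, "dy": 0, "dz": -0.001, "spin": 17, "fingers": -1},
    {"dx": 0, "dy": 0, "dz": -0.001, "spin": 23, "fingers": -1}
  ]
}}

```text
time: 17.8
position: [0.4912, -0.0586, 0.0497]
eef_rot: [179.8, -0.1, 44.4]
contact_force: [0.5, 0.3, 1.5]
width: 0.548
grip_force: 30.0
```

```bash
python3 -c "
from h import *
o=readout.get_obs(); print(o['position'],o['eef_rot'],o['moment'],o['joints'].round(1))"
```

```text
[ 0.49115238 -0.05857046  0.04966254] [ 1.79827728e+02 -1.16488704e-01  4.44361316e+01] [-0.215781   -0.18036574  0.11171448] [ -8.2  29.  115.3  -0.   35.6  37.4]
```

Emit:
{"fn": "carry_out", "kwargs": {
  "moves": [
    {"dx": 0, "dy": 0, "dz": 0.001, "spin": 6, "fingers": -1},
    {"dx": 0, "dy": 0, "dz": 0.0015, "spin": 12, "fingers": -1},
    {"dx": 0, "dy": 0, "dz": 0.002, "spin": 18, "fingers": -1},
    {"dx": 0, "dy": 0, "dz": 0.003, "spin": 24, "fingers": -1},
    {"dx": 0, "dy": 0, "dz": 0.003, "spin": 28, "fingers": -1}
  ]
}}

```text
time: 18.3
position: [0.4917, -0.0588, 0.0471]
eef_rot: [179.9, -0.2, 16.5]
contact_force: [0.3, -1.6, 11.4]
width: 0.544
grip_force: 30.0
```

```bash
python3 -c "
from h import *
o=readout.get_obs(); print(o['position'],o['eef_rot'],o['moment'],o['joints'].round(1))"
```

```text
[ 0.49168196 -0.05880589  0.04707308] [179.86968037  -0.2249193   16.47580913] [-0.31874468  0.05061166  0.09569877] [ -8.2  29.3 115.3  -0.   35.2  65.4]
```

Emit:
{"fn": "carry_out", "kwargs": {
  "moves": [
    {"dx": -0.001, "dy": 0, "dz": 0, "spin": 4, "fingers": -1},
    {"dx": -0.0015, "dy": 0, "dz": 0, "spin": 9, "fingers": -1},
    {"dx": -0.0015, "dy": 0, "dz": 0, "spin": 14, "fingers": -1},
    {"dx": -0.0015, "dy": 0, "dz": 0, "spin": 19, "fingers": -1},
    {"dx": -0.0015, "dy": 0, "dz": 0, "spin": 19, "fingers": -1}
  ]
}}

```text
time: 18.8
position: [0.4902, -0.0591, 0.0471]
eef_rot: [180.0, -0.3, -2.5]
contact_force: [0.3, -0.6, 11.6]
width: 0.546
grip_force: 30.0
```

Emit:
{"fn": "carry_out", "kwargs": {
  "moves": [
    {"dx": 0, "dy": 0, "dz": 0, "spin": 1.5, "fingers": -1},
    {"dx": 0, "dy": 0, "dz": 0, "spin": 1.5, "fingers": -1}
  ]
}}

```text
time: 19.0
position: [0.4903, -0.0591, 0.0471]
eef_rot: [180.0, -0.3, -3.9]
contact_force: [0.6, 0.2, 11.7]
width: 0.544
grip_force: 30.0
```

```bash
python3 -c "
from h import *
o=readout.get_obs(); print(o['position'],o['eef_rot'],o['moment'],o['contact_force'])"
```

```text
[ 0.49030526 -0.05906363  0.04708535] [179.97081865  -0.26426266  -3.85316076] [-0.13674334 -0.14695155  0.12228801] [ 0.57468458  0.1867882  11.66416754]
```

Emit:
{"fn": "carry_out", "kwargs": {
  "moves": [
    {"dx": 0, "dy": 0, "dz": 0, "spin": 1, "fingers": -1},
    {"dx": 0, "dy": 0, "dz": 0, "spin": 2, "fingers": -1},
    {"dx": 0, "dy": 0, "dz": 0, "spin": 2, "fingers": -1}
  ]
}}

```text
time: 19.3
position: [0.4905, -0.0584, 0.0471]
eef_rot: [-180.0, -0.3, -5.8]
contact_force: [2.1, 5.9, 10.2]
width: 0.541
grip_force: 30.0
```

```bash
python3 -c "
from h import *
o=readout.get_obs(); print(o['position'],o['eef_rot'],o['moment'],o['contact_force'])"
```

```text
[ 0.49050858 -0.05839832  0.04707341] [-179.97591496   -0.28005719   -5.82924481] [ 0.9408754  -0.3035811   0.38215682] [ 2.10882527  5.86754932 10.19964633]
```

The stop post is reached: moment and side force rise about 3.4° past home, with the ring at 24 mm. I'll ease, release and lift off.

Emit:
{"fn": "carry_out", "kwargs": {
  "moves": [
    {"dx": 0, "dy": 0, "dz": -0.0007, "spin": -0.7, "fingers": -1},
    {"dx": 0, "dy": 0, "dz": -0.0007, "spin": -0.7, "fingers": 0.5},
    {"dx": 0, "dy": 0, "dz": -0.0007, "spin": -0.7, "fingers": 0.5},
    {"dx": 0, "dy": 0, "dz": -0.0007, "spin": -0.7, "fingers": 0.5},
    {"dx": 0, "dy": 0, "dz": -0.0007, "spin": -0.7, "fingers": 0.5}
  ]
}}

```text
time: 19.8
position: [0.4877, -0.0588, 0.0461]
eef_rot: [180.0, 0.0, -5.2]
contact_force: [-0.1, -0.3, 0.7]
width: 0.751
grip_force: 0.0
```

Emit:
{"fn": "carry_out", "kwargs": {
  "moves": [
    {"dx": 0, "dy": 0, "dz": -0.01, "spin": 0, "fingers": 0.7},
    {"dx": 0, "dy": 0, "dz": -0.04, "spin": 0, "fingers": 0.7},
    {"dx": -0.03, "dy": 0, "dz": -0.08, "spin": 0, "fingers": 0.7},
    {"dx": -0.05, "dy": 0, "dz": -0.1, "spin": 0, "fingers": 0.7},
    {"dx": -0.05, "dy": 0, "dz": -0.1, "spin": 0, "fingers": 0.7}
  ]
}}

```text
time: 20.3
position: [0.4374, -0.0542, 0.1489]
eef_rot: [180.0, -0.2, -5.2]
contact_force: [0.2, 0.2, -0.5]
width: 0.851
grip_force: 0.0
```

Emit:
{"fn": "carry_out", "kwargs": {
  "moves": [
    {"dx": 0, "dy": 0, "dz": 0, "spin": 0, "fingers": 0.7},
    {"dx": 0, "dy": 0, "dz": 0, "spin": 0, "fingers": 0.7}
  ]
}}

```text
time: 20.5
position: [0.4388, -0.0543, 0.1459]
eef_rot: [-180.0, 0.0, -5.1]
contact_force: [-0.2, 0.5, -0.2]
width: 0.849
grip_force: 0.0
```

```bash
python3 - <<'E'
from h import *
o=readout.get_obs(); P=o['position']; print(P,o['eef_rot'],o['contact_force'],o['width'])
im,p=snap('wrist','pics/f.png'); np.save('pics/f.npy',p); g=im.mean(2).astype(np.uint8)
C=np.array([.4895,-.0588])
print('ring top c',proj(p,[[*C,.068]]),'hooks',proj(p,[[C[0]+.04,C[1]-.0017,.0435],[C[0]-.04,C[1]+.0017,.0435]]),'ears home',proj(p,[[C[0]+.042,C[1]-.003,.036],[C[0]-.042,C[1]+.003,.036]]),'ears 90',proj(p,[[C[0],C[1]+.042,.036],[C[0],C[1]-.042,.036]]))
t=cv2.resize(g[60:220,180:370],(95,53),interpolation=cv2.INTER_AREA)
for r in t: print(''.join(' .:-=+*#%@'[min(9,int(v)//26)] for v in r))
E
```

```text
[ 0.43876193 -0.0542732   0.14586626] [-1.79998928e+02  4.82546751e-03 -5.14993877e+00] [-0.15250623  0.53501567 -0.20811063] 0.8487994059160995
ring top c [[274.44748132 151.14373415]] hooks [[271.99761587  93.49723148]
 [276.93529885 197.01045453]] ears home [[273.54840348  90.98290395]
 [275.56106408 197.18260674]] ears 90 [[222.43394315 150.94422909]
 [327.14292068 141.48137851]]
.      .  .  .          . ..     .              .   .. .  .       .  . . ..               .    
.  . .                 ..                       .   .      .  .    ..           ..             
.          . .     .   . ... .  .     .       .   .      . .    . .  .  .   . .  .  . .  ..    
 ....   .    . .         .  .  .       ..  .       .         .         ..       .   .       .  
 ..      . .  .   .  .   . .  .    .  .     . . .     .    . .             . .   . .    .      
.. ..           .   ..  .   . .            .              .               .     .   ..   .     
.               .    . .      .    .            .    ...........::::::::::-:  ..      .    .   
   . . .    .          . ........::-----=
[... 3674 characters left out ...]
===-----:...................
   .        .        :+++===**+++===----==#%@@@@@@@%%#*:.......................................
.      .       . ..          ...................:..............................................
  .    .            .   .  . ..................................................................
     .     .      .         ...................................................................
        .        ..     .   ...................................................................
   .     .    .       .. .  ...................................................................
             . . .. .   ..  ...................................................................
```

The ring sits concentric, its ear neck runs in under the front hook (near px (274,107)), and no ears show at the sides.

```bash
python3 -c "
from station import job_done
print(job_done())"
```

```text
the job is handed in; nothing more can be done
None
```

The job is handed in at about 20.6 s of robot time: the glass lies flat on its seat, and the ring is screwed clockwise to its stop under the hooks, resting on the glass at its 24 mm home height, with the gripper clear of everything.

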